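Blow a gas meter through at the test stand

ROBOT

A 7-joint arm with a two-finger parallel gripper is mounted at the origin on the work surface. World frame = base frame: x ahead of the robot, y to its left, z up, the work surface at z = 0. Lengths are in m, angles in rad, forces in N, time in s.
With the tool pointing down it reaches from about 0.4 to 0.85 m from the base axis. Payload 10.4 kg.
Tool frame: the origin (TCP) lies on the centre line of the jaws, within the pads' length; the fingertips stand 8 mm ahead of it and the grasp point (between the pads) lies 11 mm behind it; z points along the fingers, y is the direction in which the jaws open and shut (so a half turn about z gives the same grasp; the last joint's range is limited). The gripper opens to 85 mm and grips with 20 to 120 N. Pads are 22 mm wide; open, the fingers measure 114 mm over their backs; the gripper's body (76 mm by 85 mm) begins 54 mm behind the grasp point. The pads swing forward as they close: fully open they stand 13 mm farther back than shut.
Start: joints at [-1.225, 0.332, -0.065, 1.46, 0.022, 1.35, -0.088], TCP at [0.225, 0.583, 0.239] pointing down, gripper open.
Joint ranges: [-2.6, 2.6], [-0.5, 2.12], [-1.47, 1.34], [0.16, 2.42], [-1.27, 4.41], [0.06, 2.06], [-2.6, 2.6]. Speed limits (rad/s): [2.22, 2.22, 2.79, 2.79, 3.14, 3.14, 3.14].

INTERFACE

Orientations are given as a unit quaternion [x, y, z, w].
In Python, from workcell import manip gives the robot as it stands.
- The arm moves only by the tool arm_command, never from a script. Its argument "targets" is text: rows parted by semicolons, each of 6 numbers parted by spaces: the shift along the tool's x, y, z in mm, then the turn, a rotation vector about the tool's x, y, z in rad. A call has 1 to 5 rows; each row shifts and turns the commanded pose from where the row before left it, along the tool's axes as they then stand; what a row does not reach is not made up. A row lasts 1/8 s, in which the tool goes at most 62.5 mm and 10.7 degrees, less where a joint would pass 70% of its speed; a pose out of reach is approached as far as the arm can. A call is refused whole if a number of a shift passes 62.5 or a number of a turn 0.188, either way. A call with a gripper value outside its range is refused whole. "grip" is the finger opening in mm, from 0 to 85.4, set as the call begins (left out, the last holds). The fingers move at their own pace and stop on an object; "squeeze" is the grip in N (left out, the last holds). Time passes only in rows, so rows that do not move let the fingers close. It gives the time, the measured TCP pose, the force and the opening at its end, in the units of the state.
- manip.get_obs(): the state, without advancing time (a new reading comes with each control period).
- manip.camera(name): name is "scene" or "top" or "wrist"; returns a dict with "frame" (384x512x3 uint8, red, green, blue), "vertical_fov" (degrees; the focal length in pixels is half the picture's height over the tangent of half this angle, whatever the lens; pixels are square), "cx", "cy" (the principal point, pixels), "distortion" ([k1, k2, p1, p2, k3] as OpenCV has them; the pictures are not rectified), "rvec" (rotation vector, rad) and "tvec" (3), from world to camera coordinates, as OpenCV has them. Camera axes: x right, y down, z forward; pixel columns grow to the right and rows downward; lengths in m; the calibration is good to about 2 mm. A picture is of the moment at which its call begins. There is no depth.
- manip.hand_in(): hands the job in, once; it reports no verdict.
Trained networks look in a picture, given as the dict that the camera call returned (one of the last four; its "shot" number tells which), for a name from the list of things; names that differ only in an ending like _2 or _b are one class to them, and where a whole thing is asked for, a point or a joint stands for the part that bears it (a point fixed in the world has none). Each returns a list of dicts, best first, with "p" (0 to 1); they miss things now and then, are a little off and sometimes report something else, mostly with a low value. They report only what shows in the picture. A call takes as long as a camera call. They do not tell look-alikes from the thing itself.
- manip.search_frame(picture, name): "xyz" ([x, y, z] in m, in the coordinates of the camera as it stood for that picture, good to about 4 mm: the middle of the surface that is visible of it).
The state is a dict: "clock": time; "joint_pos": joint angles; "joint_velocities": joint speeds; "tau": joint torques, N m; "position": TCP position; "ee_rot": TCP orientation; "ft_force": force on the tool from outside, world axes, zero at the start; "torque": the same for the moment, N m; "grip_width": opening from 0.0 (shut) to 1.0 (fully open).
Only numpy, scipy, OpenCV 4.12 (cv2) and the standard library are available. Lean on these libraries where they do the work, as an engineer would, in place of code of your own. Each camera call takes 0.05 s, during which the arm holds its last target.

TASK

The gas meter clamped in the test stand is to be blown through with air. Lift the dust cap off its outlet neck, the one with no pipe on it, and set it down, not drop it, in the tray that already holds dust caps; only then push the spring-return lever of the air valve round, away from the meter, all the way to its stop. The valve shuts itself when let go, so finish while still holding the lever fully open against its spring with the gripper, and leave the other things on the bench where they are.

Things in the scene. Friction and masses are not known exactly. Their poses are not given: they have to be found in the camera images.
- cap_ring (a point): Dust cap on the outlet neck, loose black plastic, 30 g: skirt 47 mm across, 17 high, open below, upright pull ring on top. The point is the ring's middle: 30 mm above the cap's lower rim, 13 above its flat top, 13 below the ring's top. The ring is an arch of 8 mm round bar, 26 mm wide along this frame's x, 8 thick along y; z up. The cap sits loosely 14 mm over the neck and lifts straight up.
- outlet_rim (a point): Top centre of the outlet neck (38 mm across) of the upright lavender meter (190 x 85 x 150 mm, white face to the robot) fixed in the stand, an aluminium plate. The inlet neck, 110 mm towards -y, has a brass union; its pipe and gauge reach 125 mm above this point. x points from the meter's face to its back, y along its width away from the valve, z up.
- cap_tray: Shallow blue plastic tray for dust caps, fixed, 180 (x) x 120 (y) x 25 mm, walls and floor 4 mm; origin under its centre. Two spare dust caps like the one on the meter (43 mm tall with their rings) stand in its +x half. It may be left or right of the stand; an equal tray with two flat black rubber seals is on the other side.
- tray_space (a point): Centre of the empty half of the dust cap tray, on the tray's floor (4 mm above the bench), 40 mm from the tray's centre towards -x; at least 75 x 105 mm is free around it.
- valve_lever (a joint): Air valve lever, rad: 0 shut (its rest; points to the stand's -x, to the robot), 1.571 fully open at the stop (points to the stand's -y, away from the meter, along the supply pipe). Grows anticlockwise from above. A spring drives it back: about 0.45 N m at 0, rising evenly to 1.16 N m at the stop (11 N at lever_grip); it never stays open by itself.
- lever_grip (a point): Middle of the lever's black rubber sleeve, 105 mm from the pivot; moves with the lever. The sleeve is 20 mm wide, 13 high, from 56 to 144 mm from the pivot; the lever is level, with 50 mm free below the sleeve. x of this frame points from the lever's end to the pivot, y across it, z up; opening moves the sleeve towards this frame's -y.
- valve_axis (a point): Point on the lever's upright pivot axis at the lever's height (150 mm above the bench), over the spring housing of the brass ball valve; fixed to the stand, axes as at outlet_rim. A riser pipe stands 55 mm from it towards the meter, up to 255 mm above the bench.
- screwdriver: Bystander: a screwdriver lying on the bench; origin under its middle.
- wrench: Bystander: a steel spanner lying on the bench; origin under its middle.
- spray: Bystander: a closed white leak-spray bottle, 54 mm across, 160 mm tall, upright; origin under its centre.
- tape: Bystander: a roll of packing tape lying flat, 100 mm across, 48 mm high; origin under its centre.
- nut: Bystander: a brass union ring lying flat, 48 mm across, 22 mm high; origin under its centre.
- loose_meter: Bystander: another gas meter lying on its back, white face up, 197 x 180 mm, about 105 mm high; origin on the bench under its middle.
Not all that is in view belongs to the job. What is shaped like the part that bears cap_ring but yellow is not meant. Leave any orange look-alike of the cap_tray alone.

How it is judged:
On the way, in this order (a step that is already met when the one before it is completed fails the run):
1. the dust cap is lifted clear above the outlet neck, held by the fingers (contact force between the fingers and cap above 0.3 N and z of cap_ring in the frame of outlet_rim above 0.045 m), for 0.1 s.
2. the dust cap lies in the dust cap tray, let go, with the valve still shut (x of cap_ring in the frame of cap_tray between -0.09 and 0.09 m and y of cap_ring in the frame of cap_tray between -0.06 and 0.06 m and height (world z) of cap_ring below 0.055 m and contact force between each of the arm, the fingers and cap below 0.01 N and linear speed of cap below 0.03 m/s and value of joint valve_lever below 0.2 rad), for 0.2 s.
3. the lever is pushed to its stop by the gripper (value of joint valve_lever above 1.48 rad and contact force between the fingers and valve_lever above 3 N), for 0.2 s.
At the end, for the whole second after the job is handed in: The gripper is holding the valve lever still within 0.09 rad (5 degrees) of its open stop, pressing on it with more than 3 N, and the dust cap lies at rest within the dust cap tray, not touched (all of step 3 and velocity of joint valve_lever between -0.1 and 0.1 rad/s and x of cap_ring in the frame of cap_tray between -0.09 and 0.09 m and y of cap_ring in the frame of cap_tray between -0.06 and 0.06 m and height (world z) of cap_ring below 0.055 m and linear speed of cap below 0.03 m/s and contact force between the fingers and cap below 0.01 N); the arm keeps its last pose, push and grip.
It fails at once if the valve is opened (more than 0.3 rad) while the dust cap is still on or near the outlet neck (value of joint valve_lever above 0.3 rad and distance between cap_ring and outlet_rim below 0.045 m).
It fails at once if the dust cap is dropped (let go, off the neck, more than 45 mm above the tray floor) (height (world z) of cap_ring above 0.08 m and distance between cap_ring and outlet_rim above 0.04 m and contact force between the fingers and cap below 0.005 N).
It fails at once if a bystander is moved by more than 30 mm (distance of any of screwdriver, wrench, spray, tape, nut, loose_meter from where it was at the start of the episode above 0.03 m).
It also fails if it takes over 58 s, if anything falls off the work surface, if the arm or the gripper's body presses on something with over 40 N, if the wrist force passes 120 N, or if a joint passes its speed limit or range.

## Working session

There is one attempt and no reset: what is moved stays moved. The work goes in short steps, Python scripts to look and compute and a tool call to move; the robot and the scene stay as the last step left them, time stands still between calls to the robot, and variables do not carry over. Pictures are saved under pics/ and viewed, and the job is handed in when it is done.

Besides the shell and the picture viewer there is one more tool, called after "Call:" as name(argument=value, ...), one argument or row to a line, values as JSON. arm_command: Moves the arm, as the interface text tells. Its arguments: {"type":"object","properties":{"targets":{"type":"string"},"grip":{"type":"number"},"squeeze":{"type":"number"}},"required":["targets"]}

```bash
mkdir -p pics; cat > h.py <<'E'
from workcell import manip
import numpy as np, cv2
from scipy.spatial.transform import Rotation as R
def K(c):
    h,w=c["frame"].shape[:2]; f=h/2/np.tan(np.radians(c["vertical_fov"])/2)
    return np.array([[f,0,c["cx"]],[0,f,c["cy"]],[0,0,1.]])
def ext(c): return cv2.Rodrigues(np.array(c["rvec"],float))[0],np.array(c["tvec"],float).ravel()
def c2w(c,p):
    r,t=ext(c); return r.T@(np.array(p)-t)
def proj(c,p):
    return cv2.projectPoints(np.array(p,float).reshape(-1,1,3),np.array(c["rvec"],float),np.array(c["tvec"],float),K(c),np.array(c["distortion"],float))[0].reshape(-1,2)
def ray(c,uv):
    r,t=ext(c); n=cv2.undistortPoints(np.array([[uv]],float),K(c),np.array(c["distortion"],float)).ravel()
    return -r.T@t, r.T@np.array([n[0],n[1],1])
def atz(c,uv,z):
    o,d=ray(c,uv); return o+d*(z-o[2])/d[2]
def save(c,n,crop=None,s=1):
    f=c["frame"][:,:,::-1]
    if crop: x0,y0,x1,y1=crop; f=f[y0:y1,x0:x1]
    cv2.imwrite("pics/"+n+".png",cv2.resize(f,None,fx=s,fy=s,interpolation=cv2.INTER_CUBIC))
E
cat > a.py <<'E'
from h import *
names="cap_ring cap_tray valve_lever lever_grip outlet_rim tray_space valve_axis screwdriver wrench spray tape nut loose_meter".split()
print(manip.get_obs())
for cn in ["scene","top"]:
    c=manip.camera(cn); save(c,cn+"0",s=1.5)
    r,t=ext(c); print(cn,-r.T@t)
    for n in names:
        try:
            for d in manip.search_frame(c,n)[:5]:
                w=c2w(c,d["xyz"]); print(n,round(d["p"],2),w.round(3),proj(c,w).round(0)[0])
        except Exception as e: print(n,e)
E
python3 a.py
```

```text
{'clock': 0.0, 'joint_pos': array([-1.22457818,  0.33287167, -0.06470462,  1.46095161,  0.02160202,
        1.34990233, -0.08850295]), 'joint_velocities': array([ 0.0001531 , -0.00097493, -0.00074853,  0.00110932,  0.00088934,
        0.00037886,  0.00059642]), 'tau': array([ 1.49193849e-03, -6.25433493e+01,  4.99344617e-02, -3.91608846e+01,
        1.61311979e-02,  9.82431171e-03,  7.62942904e-06]), 'position': array([0.22519043, 0.58262505, 0.23851115]), 'ee_rot': array([ 1.83354273e-01,  9.83046639e-01, -7.11906315e-04, -9.82979149e-05]), 'ft_force': array([-0.98598965,  0.33875472,  0.60833029]), 'torque': array([ 0.03553291, -0.04199722,  0.06316708]), 'grip_width': 1.0002582159162108}
scene [ 1.52134402 -0.43581665  1.00216221]
cap_ring 0.66 [0.591 0.153 0.197] [322. 188.]
cap_ring 0.63 [0.722 0.074 0.012] [314. 255.]
cap_tray 0.79 [ 0.177 -0.303  0.003] [181. 193.]
cap_tray 0.75 [ 0.418 -0.354  0.002] [180. 231.]
valve_lever 0.63 [ 0.514 -0.07   0.152] [256. 199.]
lever_grip 0.61 [ 0.509 -0.066  0.149] [257. 199.]
outlet_rim 0.91 [0.601 0.02  0.095] [288. 220.]
tray_space 0.87
[... 809 characters left out ...]
 0.493 -0.065  0.154] [265. 173.]
lever_grip 0.51 [ 0.634 -0.344  0.027] [342. 139.]
lever_grip 0.32 [ 0.43  -0.355  0.003] [343. 196.]
outlet_rim 0.92 [0.534 0.025 0.111] [238. 162.]
tray_space 0.76 [ 0.431 -0.357  0.003] [343. 195.]
tray_space 0.61 [ 0.179 -0.304  0.004] [328. 264.]
valve_axis 0.8 [0.538 0.028 0.116] [237. 160.]
valve_axis 0.33 [0.574 0.158 0.198] [195. 145.]
screwdriver 0.72 [ 0.633 -0.342  0.026] [341. 139.]
wrench 0.8 [0.688 0.358 0.007] [151. 122.]
spray 0.87 [ 0.642 -0.429  0.104] [372. 133.]
spray 0.21 [0.536 0.028 0.11 ] [237. 161.]
tape 0.73 [0.656 0.467 0.049] [116. 127.]
tape 0.39 [0.54  0.029 0.117] [237. 160.]
loose_meter 0.63 [ 0.543 -0.557  0.09 ] [409. 163.]
```

View pics/scene0.png

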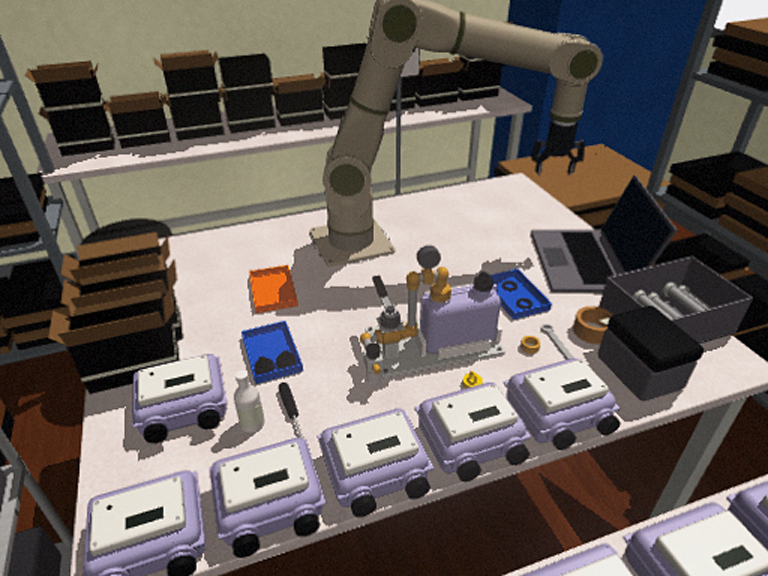

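View pics/top0.png

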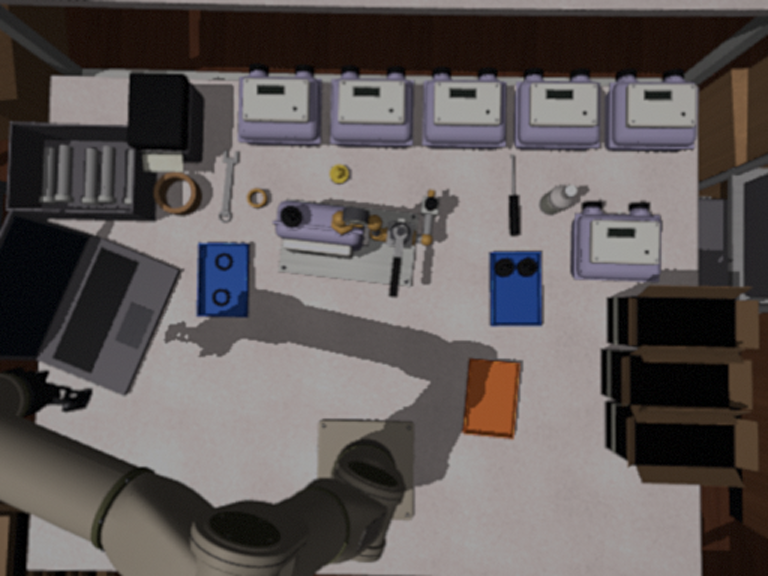

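The dust cap tray is the blue one at top-view (515,288)/1.5: it holds two black caps in its +x half. The other blue tray, at (224,280)/1.5, has flat seals, and the orange one is a look-alike. The target cap is the black one on the meter's +y neck, at about (291,215)/1.5. The yellow one on the bench at (340,173)/1.5 is not meant. I'll enlarge to confirm.

```bash
cat > b.py <<'E'
from h import *
c=manip.camera("top"); save(c,"top1",(170,90,380,230),3.8)
s=manip.camera("scene"); save(s,"scene1",(220,150,360,260),5.5)
E
python3 b.py
```

```text
(no output)
```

View pics/top1.png

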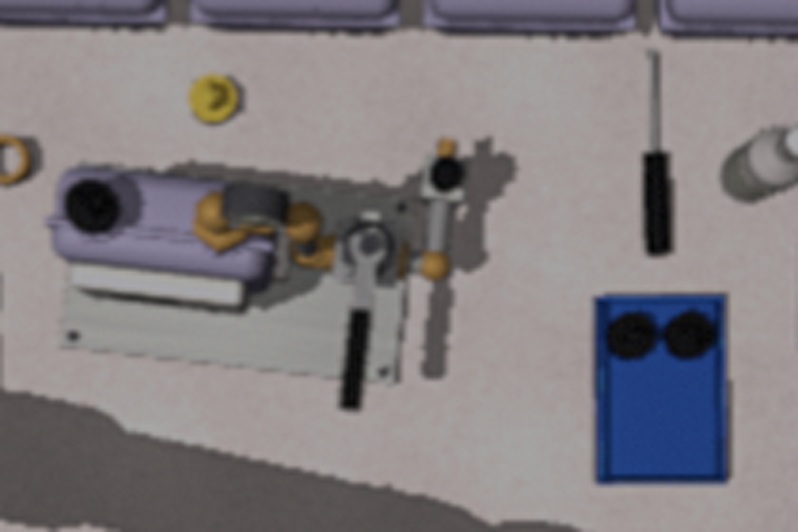

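View pics/scene1.png

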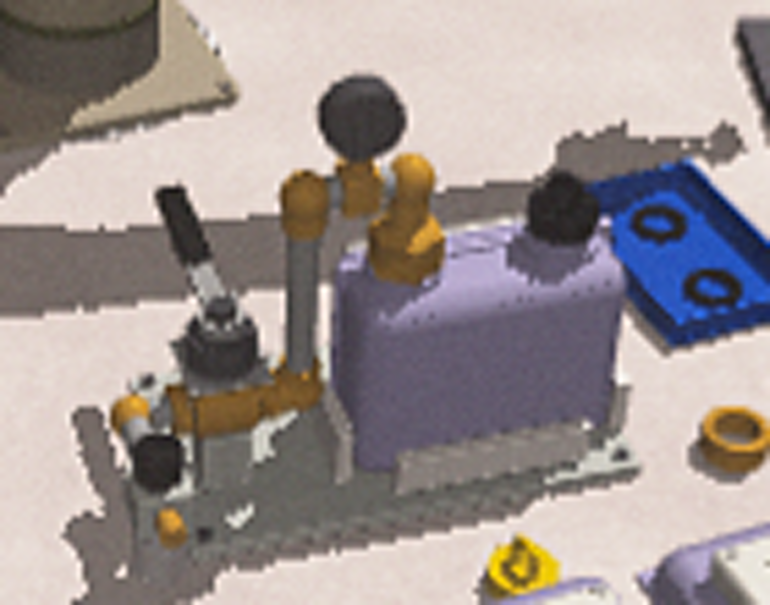

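The crops confirm it: a black ringed cap on the meter's +y neck, with nothing on it but the ring. The lever sleeve points towards the robot. Next I'll measure.

```bash
cat > c.py <<'E'
from h import *
c=manip.camera("top"); s=manip.camera("scene")
T=lambda x,y:(170+(x+.5)/3.8-.5,90+(y+.5)/3.8-.5)
S=lambda x,y:(220+(x+.5)/5.5-.5,150+(y+.5)/5.5-.5)
a=atz(c,T(62,347),.01);b=atz(c,T(390,382),.01);print("plate",a,b,"yaw",np.arctan2((a-b)[1],(a-b)[0])-np.pi/2)
p=atz(c,T(371,240),.165);e=atz(c,T(350,408),.15);m=atz(c,T(359,310),.15)
print("pivot",p,"end",e,"sleeve start",m,"len",np.linalg.norm((p-e)[:2]),"ang",np.arctan2((p-e)[1],(p-e)[0]))
print("pivot scene",atz(s,S(220,312),.165),"end",atz(s,S(170,190),.15))
def tri(u,v):
    o1,d1=ray(c,u);o2,d2=ray(s,v);A=np.stack([d1,-d2],1);k=np.linalg.lstsq(A,o2-o1,rcond=None)[0]
    return (o1+d1*k[0]+o2+d2*k[1])/2, np.linalg.norm(o1+d1*k[0]-o2-d2*k[1])
print("cap",tri(T(92,206),S(563,208)))
for x,y in [(598,297),(726,297),(598,481),(727,481)]: print("tray",atz(c,T(x,y),.025))
print("sp caps",atz(c,T(632,335),.03),atz(c,T(690,334),.03))
print("gauge",tri(T(258,205),S(362,117)))
E
python3 c.py
```

```text
plate [0.47232156 0.2212546  0.01      ] [ 0.44478535 -0.0959031   0.01      ] yaw -0.08660464583352101
pivot [ 0.55865273 -0.07181907  0.165     ] end [ 0.41523893 -0.05681227  0.15      ] sleeve start [ 0.49999695 -0.06292638  0.15      ] len 0.14419682117016785 ang -0.10426042841329893
pivot scene [ 0.57281647 -0.07838318  0.165     ] end [ 0.41676278 -0.05738328  0.15      ]
cap (array([0.57891695, 0.16248426, 0.18940719]), np.float64(0.0006048548072577697))
tray [ 0.52907896 -0.29190859  0.025     ]
tray [ 0.53131866 -0.41312306  0.025     ]
tray [ 0.35410542 -0.29399612  0.025     ]
tray [ 0.35669174 -0.41546619  0.025     ]
sp caps [ 0.49298214 -0.3235229   0.03      ] [ 0.49497327 -0.37817328  0.03      ]
gauge (array([0.56552734, 0.017957  , 0.28821377]), np.float64(0.0008023886018024471))
```

```bash
cat >> h.py <<'E'
def plan(pos,yaw=None,rot=None):
    """rows needed: displacement in tool frame mm and turn; yaw: world angle of tool y axis (tool down)"""
    o=manip.get_obs(); r=R.from_quat(o["ee_rot"]); p=np.array(o["position"])
    M=r.as_matrix(); cur=np.arctan2(M[1,1],M[0,1])
    print("t",round(o["clock"],2),"pos",p.round(4),"yaw y-axis",cur.round(3),"tilt",np.degrees(np.arccos(-M[2,2])).round(2),"j",o["joint_pos"].round(2),"F",o["ft_force"].round(1),"g",round(o["grip_width"]*85.4,1))
    if yaw is not None:
        ys=[(yaw+k*np.pi-cur+np.pi)%(2*np.pi)-np.pi for k in (0,1)]; d=min(ys,key=abs); a=cur+d
        y=np.array([np.cos(a),np.sin(a),0]);z=np.array([0,0,-1.]);x=np.cross(y,z)
        G=R.from_matrix(np.stack([x,y,z],1))
        print("turn needed",(r.inv()*G).as_rotvec().round(3),"alt",[round(v,3) for v in ys])
    print("disp tool mm",(r.inv().apply(np.array(pos)-p)*1000).round(1))
E
python3 -c "
from h import *
plan([.579,.162,.30],np.pi/2-.09)"
```

```text
t 1.6 pos [0.2253 0.583  0.2394] yaw y-axis 1.202 tilt 0.01 j [-1.22  0.33 -0.06  1.46  0.02  1.35 -0.09] F [-0.1 -0.4  0.9] g 85.4
turn needed [ 0.    -0.    -0.279] alt [np.float64(0.279), np.float64(-2.863)]
disp tool mm [-481.7 -265.2  -60.7]
```

Call:
arm_command(
  targets="-45 -25 -12; -45 -25 -12",
  grip=60,
)

```text
schema error: expected 6 numbers
```

Call:
arm_command(
  targets="-40 -22 -12 0 0 0; -45 -25 -12 0 0 0; -45 -25 -10 0 0 0; -45 -25 -10 0 0 0; -45 -25 -10 0 0 0",
  grip=60,
)

```text
clock: 2.22
position: [0.3875, 0.3885, 0.2939]
ee_rot: [0.183, 0.983, 0.0, 0.0]
ft_force: [-0.2, -0.6, -1.0]
grip_width: 0.702
```

Call:
arm_command(
  targets="-50 -27 -5 0 0 0; -50 -27 -2 0 0 0; -50 -27 0 0 0 0; -50 -27 0 0 0 -0.14; 0 0 0 0 0 -0.139",
)

```text
clock: 2.85
position: [0.5369, 0.2119, 0.3003]
ee_rot: [0.047, 0.999, -0.001, 0.001]
ft_force: [0.4, 0.4, -0.4]
grip_width: 0.705
```

```bash
python3 -c "
from h import *
c=manip.camera('wrist'); save(c,'w0',s=1.5)
for n in ['cap_ring','outlet_rim']:
  for d in manip.search_frame(c,n)[:3]:
    w=c2w(c,d['xyz']);print(n,d['p'],w.round(4),proj(c,w)[0].round(0))
r,t=ext(c);print(-r.T@t)
plan([.579,.162,.30],np.pi/2-.09)"
```

```text
cap_ring 0.76 [0.5677 0.1719 0.1911] [207. 236.]
[0.4625717  0.21914512 0.43481681]
t 3.0 pos [0.534  0.2173 0.3002] yaw y-axis 1.479 tilt 0.02 j [-0.66  0.2   0.23  1.51 -0.05  1.44  1.05] F [-0.8  0.4  0.2] g 60.1
turn needed [ 0.    -0.    -0.002] alt [np.float64(0.002), np.float64(-3.14)]
disp tool mm [-49.9 -50.9   0.2]
```

View pics/w0.png

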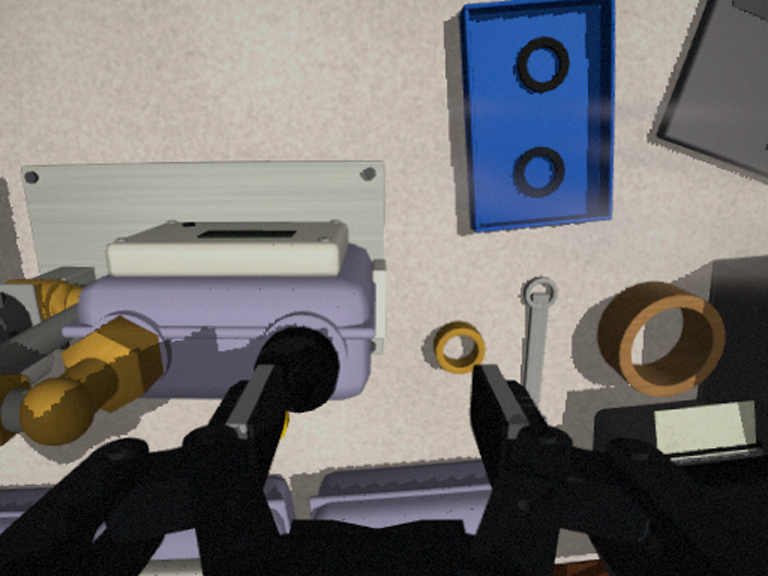

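The wrist view shows the black cap at about (300,368)/1.5, partly behind the left finger. I'll move sideways so that it shows between the jaws.

Call:
arm_command(
  targets="-5 -40 0 0 0 0; -5 -11 0 0 0 0; 0 0 0 0 0 0",
)

```text
clock: 3.38
position: [0.5395, 0.1656, 0.3006]
ee_rot: [0.046, 0.999, 0.0, 0.0]
ft_force: [-0.5, 1.0, 0.5]
grip_width: 0.699
```

```bash
cat > d.py <<'E'
from h import *
c=manip.camera('wrist'); 
for n in ['cap_ring']:
  for d in manip.search_frame(c,n)[:3]:
    w=c2w(c,d['xyz']);u=proj(c,w)[0];print(n,d['p'],w.round(4),u.round(0))
im=c['frame'].astype(float)
g=np.clip((im/255)**.5*1.3,0,1)*255; c2=dict(c); c2['frame']=g.astype(np.uint8)
x,y=256,236
save(c2,'w1',(x-60,y-45,x+60,y+45),6)
plan([.579,.162,.30],np.pi/2-.09)
E
python3 d.py
```

```text
cap_ring 0.98 [0.7089 0.0873 0.0193] [209. 276.]
cap_ring 0.62 [0.5748 0.1672 0.1931] [257. 238.]
cap_ring 0.27 [ 0.5262 -0.061   0.1473] [ 18. 191.]
t 3.48 pos [0.5391 0.167  0.3002] yaw y-axis 1.482 tilt 0.04 j [-0.61  0.17  0.26  1.54 -0.04  1.44  1.14] F [-0.  -0.2 -0.5] g 60.2
turn needed [ 0.001 -0.     0.001] alt [np.float64(-0.001), np.float64(3.141)]
disp tool mm [-40.1  -1.5   0.2]
```

View pics/w1.png

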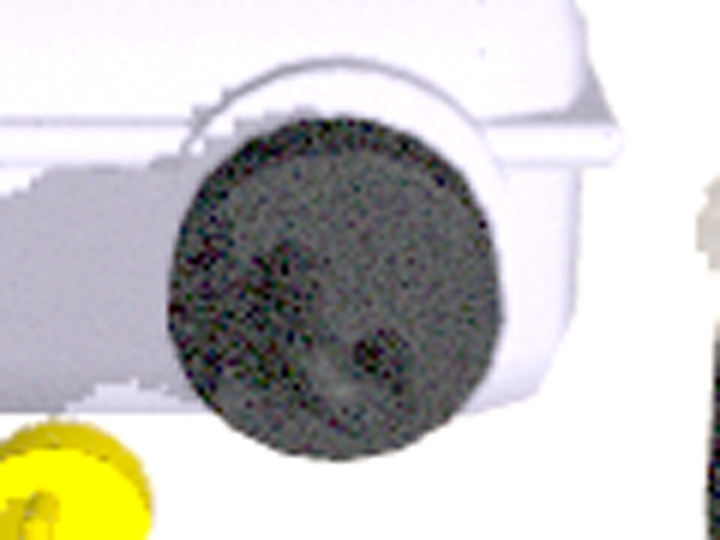

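```bash
cat > e.py <<'E'
from h import *
a=[]
for i in range(16):
    c=manip.camera('wrist'); a.append(c['frame'].astype(float))
m=np.mean(a,0); np.save('m.npy',m)
x,y=256,236
q=m[y-40:y+40,x-45:x+45]
print(q.min(),np.percentile(q,20))
g=(np.clip((q-0)/45,0,1)**.7*255).astype(np.uint8)
cv2.imwrite('pics/w2.png',cv2.resize(g[:,:,::-1],None,fx=8,fy=7.5,interpolation=cv2.INTER_CUBIC))
E
sed -i 's/fy=7.5/fy=7.5/;s/fx=8,/fx=7.5,/' e.py; python3 e.py
```

```text
0.0 17.5
```

View pics/w2.png

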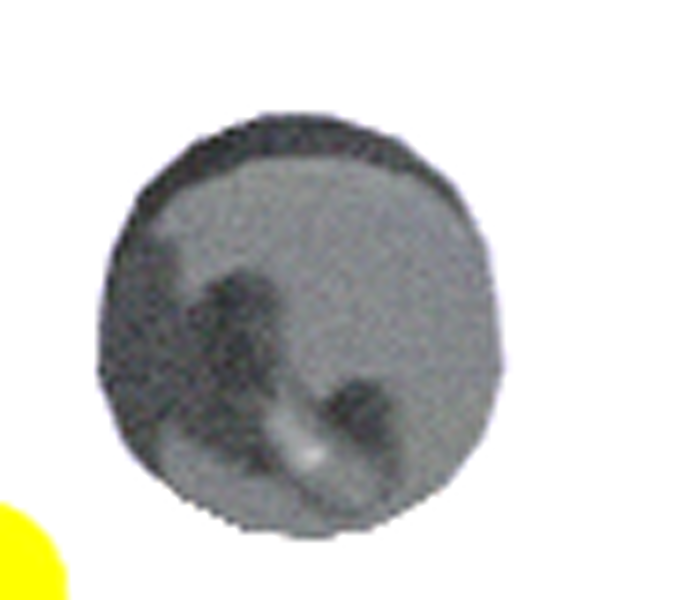

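```bash
cat > f.py <<'E'
from h import *
from scipy.optimize import minimize
m=np.load('m.npy'); c=manip.camera('wrist')
x0,y0=211,196; k=6
q=m[y0:y0+80,x0:x0+90]; big=cv2.resize(q,None,fx=k,fy=k,interpolation=cv2.INTER_CUBIC)
mask=(big.max(2)<55).astype(np.uint8); n,l,st,_=cv2.connectedComponentsWithStats(mask); i=1+np.argmax(st[1:,4]); mask=(l==i)
th=np.linspace(0,2*np.pi,60)
def px(P): return (proj(c,P)-[x0,y0]+.5)*k-.5
def sil(p):
    P=np.concatenate([np.stack([p[0]+.0235*np.cos(th),p[1]+.0235*np.sin(th),np.full(60,p[2]+z)],1) for z in(-.03,-.013)])
    h=cv2.convexHull(px(P).astype(np.float32)); im=np.zeros(mask.shape,np.uint8); cv2.fillPoly(im,[np.round(h*16).astype(np.int32)],1,shift=4); return im>0
def cost(p): s=sil(p); return (s^mask).sum()/mask.sum()
r=minimize(cost,[.577,.164,.192],method='Nelder-Mead',options=dict(initial_simplex=[[.577,.164,.192],[.587,.164,.192],[.577,.174,.192],[.577,.164,.205]]))
print(r.x,r.fun,mask.sum())
t=np.linspace(0,np.pi,15)
arch=np.concatenate([[[-.009,-.013],[-.009,0]],np.stack([-.009*np.cos(t),.009*np.sin(t)],1),[[.009,0],[.009,-.013]]])
tiles=[]
for a in np.radians([15,30,45,60,75,90]):
    g=np.ascontiguousarray((np.clip(big/45,0,1)**.7*255).astype(np.uint8)[:,:,::-1])
    P=np.stack([r.x[0]+arch[:,0]*np.cos(a),r.x[1]+arch[:,0]*np.sin(a),r.x[2]+arch[:,1]],1)
    cv2.polylines(g,[np.round(px(P)).astype(np.int32)],False,(0,0,255),1)
    e=np.stack([r.x[0]+.0235*np.cos(th),r.x[1]+.0235*np.sin(th),np.full(60,r.x[2]-.013)],1)
    cv2.polylines(g,[np.round(px(e)).astype(np.int32)],True,(0,255,0),1)
    cv2.putText(g,str(round(np.degrees(a))),(5,25),0,.8,(255,0,0),2)
    tiles.append(g[60:480,60:460])
o=np.vstack([np.hstack(tiles[:3]),np.hstack(tiles[3:])]); cv2.imwrite('pics/w3.png',cv2.resize(o,None,fx=.66,fy=.66,interpolation=cv2.INTER_AREA))
E
python3 f.py
```

```text
[0.58214291 0.16102968 0.19949032] 0.013485397241273022 90839
```

View pics/w3.png

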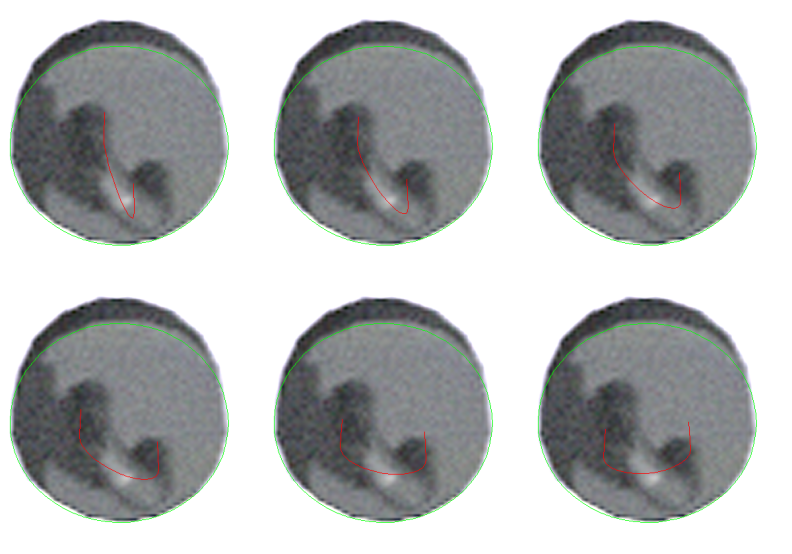

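The overlay fits best at a ring yaw of about 43° (both dark leg roots and the lit arch line up). The fitted cap ring point is (0.582, 0.161, 0.199). The jaws should therefore close along 133°.

Call:
arm_command(
  targets="0 0 0 0 0 -0.168; 0 0 0 0 0 -0.168; 0 0 0 0 0 -0.168; 0 0 0 0 0 -0.168; 0 0 0 0 0 -0.168",
  grip=50,
)

```text
clock: 4.95
position: [0.5395, 0.1654, 0.3003]
ee_rot: [-0.369, 0.929, 0.0, -0.0]
ft_force: [0.1, 0.6, -0.4]
grip_width: 0.583
```

```bash
sed -i 's/^plan.*/plan([.582,.161,.24],np.radians(133))/; s/w1/w4/; s/(x-60,y-45,x+60,y+45),6/None,1.5/' d.py; python3 d.py
```

```text
cap_ring 0.8 [0.7103 0.0847 0.018 ] [125. 207.]
cap_ring 0.58 [0.5753 0.1615 0.1915] [217. 224.]
t 5.05 pos [0.5396 0.1653 0.3003] yaw y-axis 2.323 tilt 0.01 j [-0.55  0.17  0.2   1.54 -0.03  1.44  1.97] F [ 0.8  0.6 -0.5] g 50.1
turn needed [0.    0.    0.002] alt [np.float64(-0.002), np.float64(3.14)]
disp tool mm [-28.  -32.1  60.3]
```

View pics/w4.png

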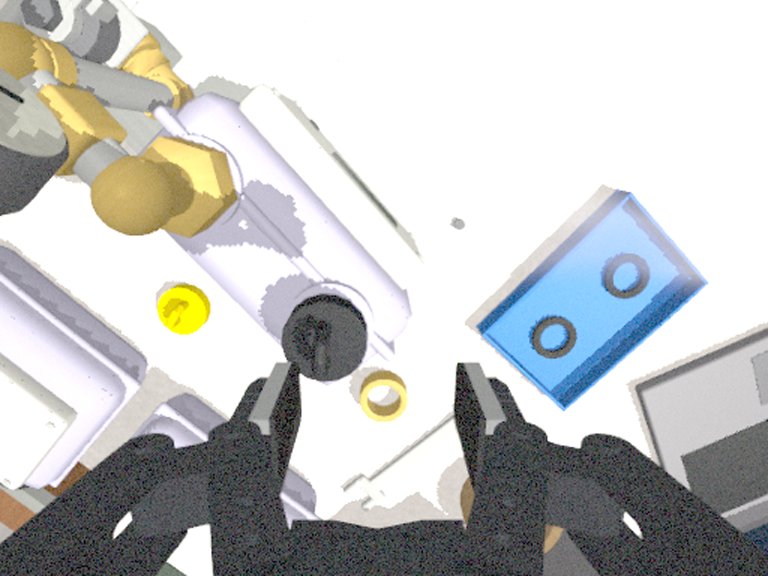

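The ring now shows as a vertical sliver at (318,345)/1.5, so its plane lies along the tool's x and the yaw is right. I'll centre it between the jaws and refit.

Call:
arm_command(
  targets="-4 -16 0 0 0 0; -4 -16 0 0 0 0; 0 0 0 0 0 0",
)

```text
clock: 5.42
position: [0.5684, 0.1457, 0.2999]
ee_rot: [-0.364, 0.931, -0.0, -0.0]
ft_force: [-1.0, 0.1, -0.3]
grip_width: 0.583
```

```bash
cat > f2.py <<'E'
from h import *
from scipy.optimize import minimize
a=[]
for i in range(6):
    c=manip.camera('wrist'); a.append(c['frame'].astype(float))
m=np.mean(a,0)
u=proj(c,[.582,.161,.186])[0]; print(u)
x0,y0=int(u[0])-45,int(u[1])-40; k=6
q=m[y0:y0+80,x0:x0+90]; big=cv2.resize(q,None,fx=k,fy=k,interpolation=cv2.INTER_CUBIC)
mask=(big.max(2)<55).astype(np.uint8); n,l,st,_=cv2.connectedComponentsWithStats(mask); i=1+np.argmax(st[1:,4]); mask=(l==i)
th=np.linspace(0,2*np.pi,60)
def px(P): return (proj(c,P)-[x0,y0]+.5)*k-.5
def sil(p):
    P=np.concatenate([np.stack([p[0]+.0235*np.cos(th),p[1]+.0235*np.sin(th),np.full(60,p[2]+z)],1) for z in(-.03,-.013)])
    h=cv2.convexHull(px(P).astype(np.float32)); im=np.zeros(mask.shape,np.uint8); cv2.fillPoly(im,[np.round(h*16).astype(np.int32)],1,shift=4); return im>0
def cost(p): s=sil(p); return (s^mask).sum()/mask.sum()
r=minimize(cost,[.577,.164,.192],method='Nelder-Mead',options=dict(initial_simplex=[[.577,.164,.192],[.587,.164,.192],[.577,.174,.192],[.577,.164,.205]]))
print(r.x,r.fun,mask.sum())
t=np.linspace(0,np.pi,15)
arch=np.concatenate([[[-.009,-.013],[-.009,0]],np.stack([-.009*np.cos(t),.009*np.sin(t)],1),[[.009,0],[.009,-.013]]])
g=np.ascontiguousarray((np.clip(big/60,0,1)**.6*255).astype(np.uint8)[:,:,::-1]); g0=g.copy()
A=np.radians(43)
P=np.stack([r.x[0]+arch[:,0]*np.cos(A),r.x[1]+arch[:,0]*np.sin(A),r.x[2]+arch[:,1]],1)
cv2.polylines(g,[np.round(px(P)).astype(np.int32)],False,(0,0,255),1)
e=np.stack([r.x[0]+.0235*np.cos(th),r.x[1]+.0235*np.sin(th),np.full(60,r.x[2]-.013)],1)
cv2.polylines(g,[np.round(px(e)).astype(np.int32)],True,(0,255,0),1)
cv2.imwrite('pics/w5.png',cv2.resize(np.hstack([g0,g]),None,fx=.7,fy=.7,interpolation=cv2.INTER_AREA))
plan(r.x,np.radians(133))
E
python3 f2.py
```

```text
[250.00140187 217.53028269]
[0.57976725 0.16488548 0.20022861] 0.013722489048398163 94735
t 5.72 pos [0.5669 0.1478 0.3004] yaw y-axis 2.321 tilt 0.02 j [-0.52  0.22  0.22  1.49 -0.05  1.44  2.03] F [-0.4 -0.2 -0.3] g 50.0
turn needed [0. 0. 0.] alt [np.float64(-0.0), np.float64(3.142)]
disp tool mm [-21.    3.7 100.1]
```

View pics/w5.png

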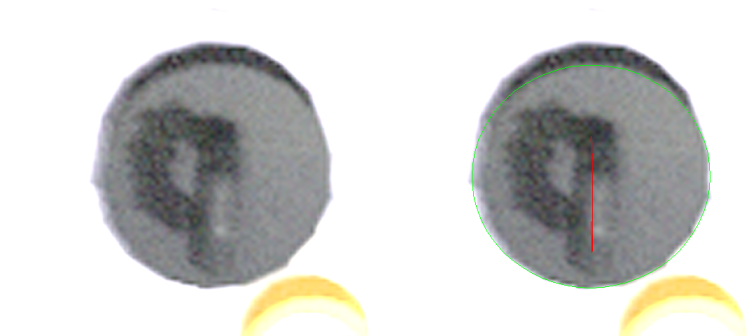

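Call:
arm_command(
  targets="-11 2 10 0 0 0; -10 1 20 0 0 0; 0 0 25 0 0 0; 0 0 15 0 0 0; 0 0 0 0 0 0",
  grip=50,
  squeeze=25,
)

```text
clock: 6.35
position: [0.5799, 0.1639, 0.2286]
ee_rot: [-0.366, 0.93, 0.0, -0.001]
ft_force: [0.1, -0.4, 0.5]
grip_width: 0.583
```

```bash
python3 -c "
from h import *
c=manip.camera('wrist');m=c['frame'].astype(float)
c['frame']=(np.clip(m/90,0,1)**.6*255).astype(np.uint8); save(c,'w6',(140,190,370,384),3)
print(proj(c,[.58,.1645,.200]),proj(c,[.58,.1645,.213]))
plan([.58,.1645,.201],np.radians(133))"
```

```text
[[251.0716951  239.39484523]] [[251.07450082 249.84155966]]
t 6.4 pos [0.5804 0.164  0.2299] yaw y-axis 2.321 tilt 0.05 j [-0.52  0.29  0.21  1.55 -0.06  1.31  2.02] F [ 1.3 -0.4 -0.1] g 50.0
turn needed [ 0.    -0.001 -0.   ] alt [np.float64(0.0), np.float64(-3.141)]
disp tool mm [-0.   0.7 28.9]
```

View pics/w6.png

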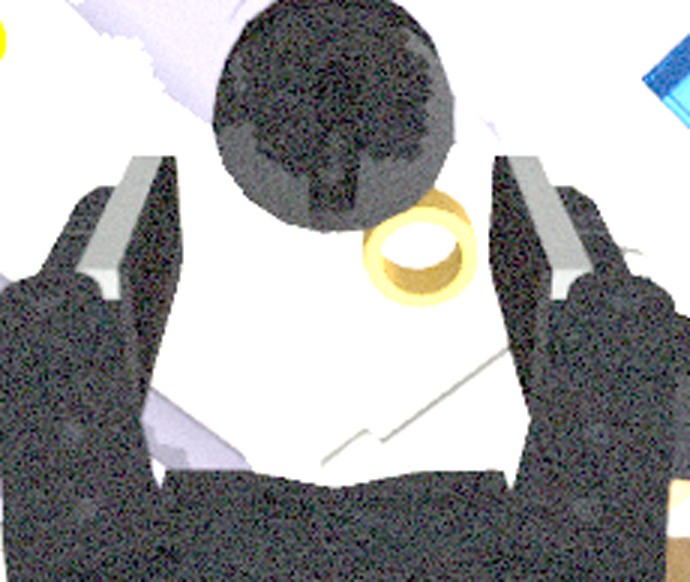

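The ring at crop x≈335 is midway between the pads (180 and 490). I'll descend and close.

Call:
arm_command(
  targets="0 0 15 0 0 0; 0 0 13 0 0 0; 0 0 0 0 0 0",
)

```text
clock: 6.78
position: [0.5798, 0.1637, 0.2009]
ee_rot: [-0.366, 0.93, 0.0, -0.001]
ft_force: [0.2, 0.4, -0.1]
grip_width: 0.586
```

Call:
arm_command(
  targets="0 0 0 0 0 0; 0 0 0 0 0 0; 0 0 0 0 0 0; 0 0 0 0 0 0; 0 0 0 0 0 0",
  grip=0,
  squeeze=30,
)

```text
clock: 7.4
position: [0.5816, 0.1642, 0.2041]
ee_rot: [-0.366, 0.93, -0.0, 0.002]
ft_force: [1.2, 0.0, 6.0]
grip_width: 0.08
```

Call:
arm_command(
  targets="0 0 -8 0 0 0; 0 0 -12 0 0 0; 0 0 -15 0 0 0; 0 0 -15 0 0 0; 0 0 0 0 0 0",
)

```text
clock: 8.02
position: [0.5812, 0.1641, 0.2541]
ee_rot: [-0.366, 0.93, 0.0, 0.001]
ft_force: [-0.6, 1.0, -0.0]
grip_width: 0.086
```

Call:
arm_command(
  targets="0 0 -20 0 0 0; 0 0 -20 0 0 0; 0 0 -25 0 0 0; 0 0 -25 0 0 0; 0 0 0 0 0 0",
)

```text
clock: 8.65
position: [0.5811, 0.164, 0.3437]
ee_rot: [-0.366, 0.93, 0.0, 0.001]
ft_force: [-0.5, -1.0, -0.3]
grip_width: 0.08
```

```bash
python3 -c "
from h import *
c=manip.camera('wrist');m=c['frame'].astype(float)
c['frame']=(np.clip(m/90,0,1)**.6*255).astype(np.uint8); save(c,'w7',None,1.5)
plan([.40,-.355,.3],np.radians(90))"
```

```text
t 8.7 pos [0.5807 0.1639 0.3422] yaw y-axis 2.321 tilt 0.04 j [-0.53  0.25  0.22  1.36 -0.05  1.54  2.01] F [-0.4 -0.5 -1.5] g 7.2
turn needed [0.    0.001 0.75 ] alt [np.float64(-0.75), np.float64(2.391)]
disp tool mm [ 486.  -256.4   42. ]
```

View pics/w7.png

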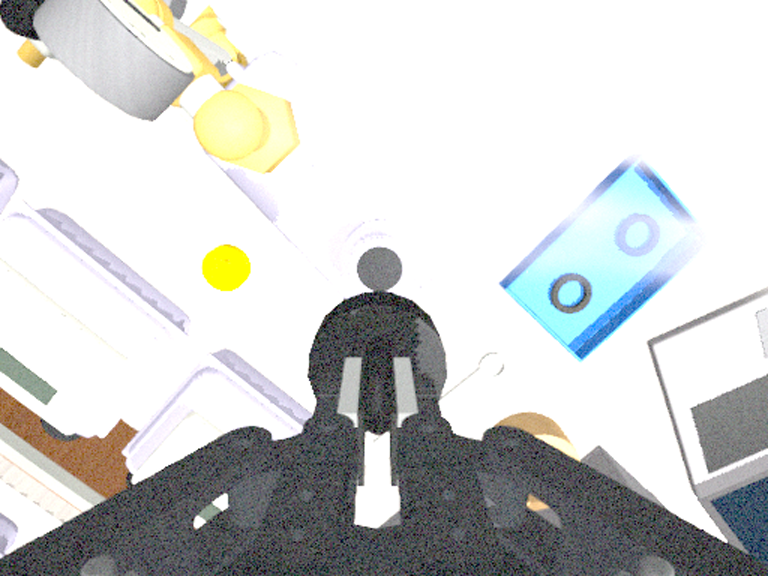

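The cap is held. I'll write a helper that splits a path into tool-frame rows.

```bash
cat >> h.py <<'E'
def rows(way,start=None):
    """way: list of (pos,yaw_y,n) ; prints rows (shift in axes at row start, assumed then turn)"""
    o=manip.get_obs(); M=R.from_quat(o["ee_rot"]).as_matrix()
    p=np.array(o["position"]); yw=np.arctan2(M[1,1],M[0,1])
    if start is not None: p,yw=np.array(start[0]),start[1]
    L=[]
    for q,y2,n in way:
        q=np.array(q); d=(y2-yw+np.pi)%(2*np.pi)-np.pi if abs(y2-yw)<7 and False else y2-yw
        for i in range(n):
            y=np.array([np.cos(yw),np.sin(yw),0]); z=np.array([0,0,-1.]); x=np.cross(y,z)
            s=np.stack([x,y,z])@((q-p)/(n-i))*1000
            s=np.round(s); p=p+np.stack([x,y,z],1)@s/1000
            dr=np.round(-(y2-yw)/(n-i),3); yw-=dr
            L.append("%g %g %g 0 0 %g"%(*s,dr))
    for i in range(0,len(L),5): print("; ".join(L[i:i+5]))
    print("end",p.round(4),yw)
E
python3 -c "
from h import *
rows([([.42,.164,.345],1.7,5),([.41,-.05,.33],.8,5),([.402,-.355,.20],0.0,6)])"
```

```text
24 22 -1 0 0 0.124; 26 19 -0 0 0 0.124; 28 15 -1 0 0 0.124; 30 12 -0 0 0 0.124; 31 8 -1 0 0 0.125
7 -42 3 0 0 0.18; -0 -43 3 0 0 0.18; -8 -42 3 0 0 0.18; -15 -40 3 0 0 0.18; -22 -37 3 0 0 0.18
-34 -37 22 0 0 0.133; -39 -32 22 0 0 0.133; -43 -27 22 0 0 0.133; -47 -21 21 0 0 0.134; -49 -15 22 0 0 0.133
-50 -8 21 0 0 0.134
end [ 0.4022 -0.3551  0.2002] -1.607016994009669e-05
```

Call:
arm_command(
  targets="24 22 -1 0 0 0.124; 26 19 0 0 0 0.124; 28 15 -1 0 0 0.124; 30 12 0 0 0 0.124; 31 8 -1 0 0 0.125",
)

```text
clock: 9.32
position: [0.4181, 0.1633, 0.3438]
ee_rot: [-0.063, 0.998, -0.0, -0.001]
ft_force: [-1.1, 0.6, -0.5]
grip_width: 0.081
```

Call:
arm_command(
  targets="7 -42 3 0 0 0.18; 0 -43 3 0 0 0.18; -8 -42 3 0 0 0.18; -15 -40 3 0 0 0.18; -22 -37 3 0 0 0.18",
)

```text
clock: 9.95
position: [0.4088, -0.0516, 0.3289]
ee_rot: [0.378, 0.926, -0.0, -0.001]
ft_force: [1.1, 0.0, 0.2]
grip_width: 0.079
```

```bash
python3 -c "
from h import *
plan([.402,-.355,.2],0)
rows([([.402,-.355,.17],0.0,7)])"
```

```text
t 9.95 pos [ 0.4088 -0.0516  0.3289] yaw y-axis 0.794 tilt 0.09 j [-0.39 -0.22  0.35  1.84  0.07  1.51  0.74] F [1.1 0.  0.2] g 6.8
turn needed [-0.001 -0.001  0.794] alt [np.float64(-0.794), np.float64(2.347)]
disp tool mm [-207.8 -221.1  128.9]
-30 -32 23 0 0 0.113; -33 -28 23 0 0 0.114; -36 -24 23 0 0 0.113; -38 -20 22 0 0 0.114; -41 -15 23 0 0 0.113
-42 -11 22 0 0 0.114; -43 -6 23 0 0 0.113
end [ 0.4019 -0.3554  0.1699] 0.00046359191296027613
```

Call:
arm_command(
  targets="-30 -32 23 0 0 0.113; -33 -28 23 0 0 0.114; -36 -24 23 0 0 0.113; -38 -20 22 0 0 0.114; -41 -15 23 0 0 0.113",
)

```text
clock: 10.58
position: [0.4053, -0.2683, 0.2145]
ee_rot: [0.621, 0.783, -0.0, -0.001]
ft_force: [1.3, 0.4, 0.2]
grip_width: 0.082
```

Call:
arm_command(
  targets="-42 -11 22 0 0 0.114; -43 -6 23 0 0 0.113; 0 0 0 0 0 0",
)

```text
clock: 10.95
position: [0.4014, -0.3561, 0.168]
ee_rot: [0.707, 0.707, -0.002, -0.002]
ft_force: [0.7, 0.3, 0.0]
grip_width: 0.081
```

```bash
python3 -c "
from h import *
plan([.402,-.355,.045],0)
c=manip.camera('top');save(c,'t2',(290,100,410,230),4.5)
c=manip.camera('wrist');m=c['frame'].astype(float)
c['frame']=(np.clip(m/140,0,1)**.7*255).astype(np.uint8); save(c,'w8',None,1.5)
for d in manip.search_frame(c,'cap_tray')[:2]+manip.search_frame(c,'tray_space')[:2]+manip.search_frame(c,'cap_ring')[:3]: print(d['p'],c2w(c,d['xyz']).round(3),proj(c,c2w(c,d['xyz']))[0].round())
"
```

```text
t 10.95 pos [ 0.4014 -0.3561  0.168 ] yaw y-axis 0.0 tilt 0.36 j [-0.03  0.23  0.76  1.82 -0.17  1.16  0.79] F [0.7 0.3 0. ] g 6.9
turn needed [-0.006 -0.     0.   ] alt [np.float64(-0.0), np.float64(3.142)]
disp tool mm [  1.1   1.4 123. ]
0.73 [ 0.214 -0.305  0.005] [ 53. 128.]
0.67 [ 0.436 -0.342  0.009] [288. 168.]
0.82 [ 0.213 -0.299  0.004] [ 53. 121.]
0.55 [ 0.44  -0.348 -0.   ] [291. 171.]
0.66 [ 0.403 -0.334  0.158] [254. 215.]
```

View pics/w8.png

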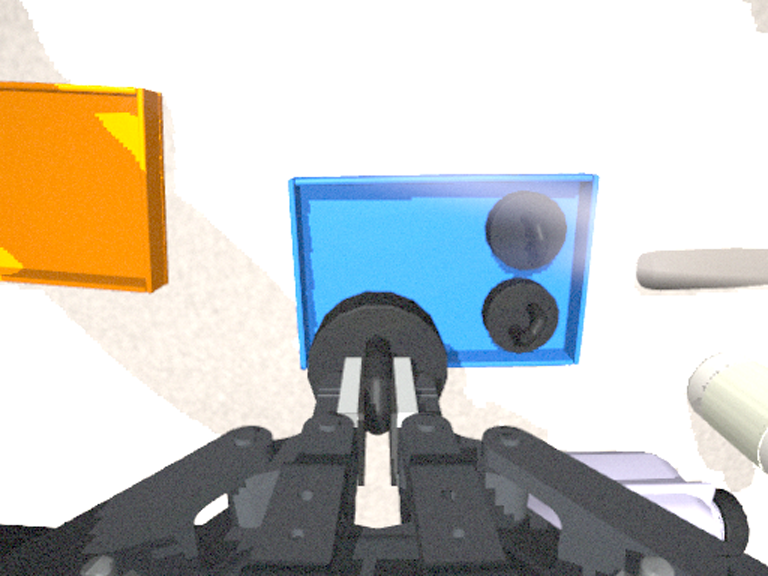

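View pics/t2.png

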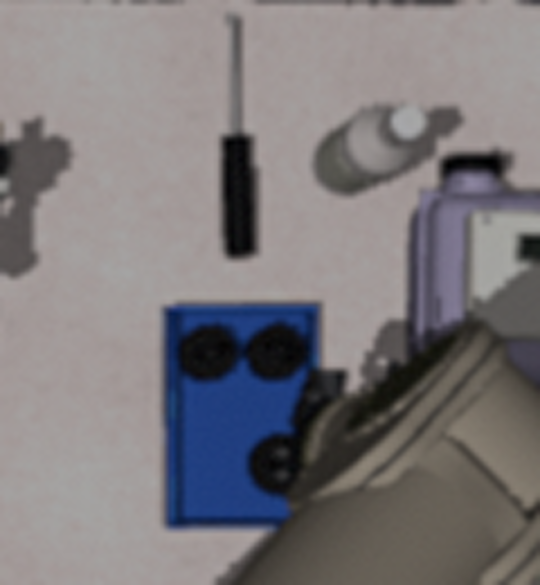

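```bash
python3 -c "
from h import *
c=manip.camera('wrist')
for u in [(293,180),(597,177),(580,362),(303,367)]: print(atz(c,((u[0]+.5)/1.5-.5,(u[1]+.5)/1.5-.5),.025).round(3))
"
```

```text
[ 0.356 -0.296  0.025]
[ 0.532 -0.292  0.025]
[ 0.537 -0.409  0.025]
[ 0.357 -0.414  0.025]
```

Two views agree on the tray centre, (0.444, -0.353), so the tool is over the empty half. I'll lower the cap until contact.

Call:
arm_command(
  targets="0 0 25 0 0 0; 1 1 30 0 0 0; 1 1 30 0 0 0; 0 0 25 0 0 0; 0 0 8 0 0 0",
)

```text
clock: 11.88
position: [0.4062, -0.351, 0.0525]
ee_rot: [0.705, 0.71, 0.0, -0.001]
ft_force: [-0.6, -0.3, 0.4]
grip_width: 0.084
```

Call:
arm_command(
  targets="0 0 4 0 0 0; 0 0 3 0 0 0; 0 0 0 0 0 0",
)

```text
clock: 12.25
position: [0.4066, -0.3523, 0.0467]
ee_rot: [0.705, 0.709, 0.0, 0.0]
ft_force: [-0.1, -0.7, 0.1]
grip_width: 0.082
```

Call:
arm_command(
  targets="0 0 3 0 0 0; 0 0 2 0 0 0; 0 0 0 0 0 0",
)

```text
clock: 12.62
position: [0.4062, -0.3521, 0.0411]
ee_rot: [0.705, 0.709, -0.0, -0.0]
ft_force: [0.3, 0.2, -0.5]
grip_width: 0.084
```

Call:
arm_command(
  targets="0 0 2 0 0 0; 0 0 1 0 0 0; 0 0 0 0 0 0",
)

```text
clock: 13.0
position: [0.4062, -0.3521, 0.0381]
ee_rot: [0.705, 0.709, -0.0, -0.0]
ft_force: [0.4, -0.7, -1.0]
grip_width: 0.079
```

Call:
arm_command(
  targets="0 0 2 0 0 0; 0 0 1 0 0 0; 0 0 0 0 0 0",
)

```text
clock: 13.38
position: [0.4063, -0.3521, 0.0352]
ee_rot: [0.705, 0.709, 0.0, -0.0]
ft_force: [-0.8, -0.2, -0.9]
grip_width: 0.084
```

```bash
python3 -c "
from h import *
plan([.402,-.355,.045],0)
c=manip.camera('wrist');m=c['frame'].astype(float)
c['frame']=(np.clip(m/140,0,1)**.7*255).astype(np.uint8); save(c,'w9',None,1.5)
"
```

```text
t 13.38 pos [ 0.4063 -0.3521  0.0352] yaw y-axis 0.006 tilt 0.01 j [ 0.06  0.42  0.68  1.93 -0.33  0.9   0.91] F [-0.8 -0.2 -0.9] g 7.2
turn needed [-0.    -0.     0.006] alt [np.float64(-0.006), np.float64(3.136)]
disp tool mm [-2.9 -4.3 -9.8]
```

View pics/w9.png

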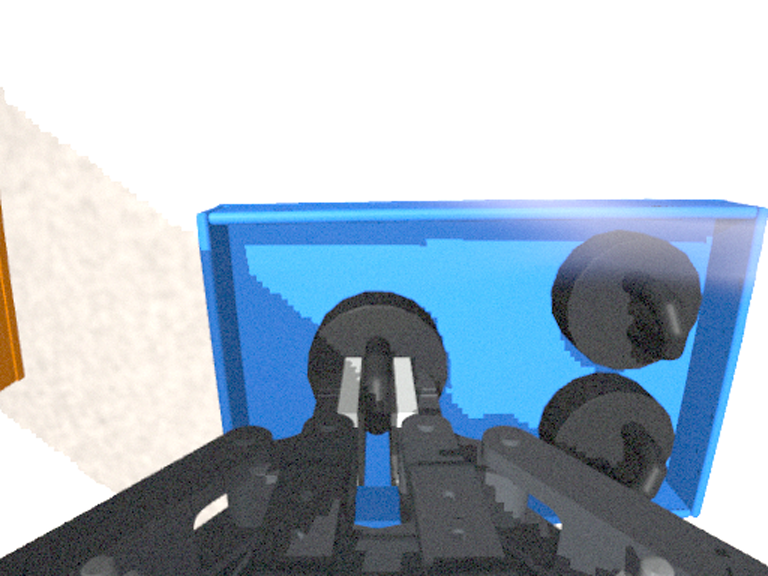

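The cap is inside the tray, clear of the spares, but there is no contact force yet. I'll continue in millimetre steps.

Call:
arm_command(
  targets="0 0 1 0 0 0; 0 0 1 0 0 0; 0 0 0 0 0 0",
)

```text
clock: 13.8
position: [0.4062, -0.3521, 0.0331]
ee_rot: [0.705, 0.709, -0.0, -0.0]
ft_force: [-0.9, -0.0, 0.1]
grip_width: 0.082
```

Call:
arm_command(
  targets="0 0 1 0 0 0; 0 0 1 0 0 0; 0 0 0 0 0 0",
)

```text
clock: 14.18
position: [0.4063, -0.3521, 0.0311]
ee_rot: [0.705, 0.709, -0.0, -0.0]
ft_force: [0.7, -0.1, 0.7]
grip_width: 0.08
```

Call:
arm_command(
  targets="0 0 1 0 0 0; 0 0 1 0 0 0; 0 0 0 0 0 0",
)

```text
clock: 14.55
position: [0.4064, -0.3521, 0.0295]
ee_rot: [0.705, 0.709, 0.0, -0.0]
ft_force: [-1.9, 1.5, 5.8]
grip_width: 0.082
```

Call:
arm_command(
  targets="0 0 1 0 0 0; 0 0 0 0 0 0; 0 0 0 0 0 0",
)

```text
clock: 14.92
position: [0.4065, -0.3521, 0.0294]
ee_rot: [0.705, 0.709, 0.001, -0.0]
ft_force: [-5.5, 5.1, 19.6]
grip_width: 0.08
```

Contact: 6 then 20 N. I'll ease back 1.5 mm and open.

Call:
arm_command(
  targets="0 0 -1.5 0 0 0; 0 0 0 0 0 0",
)

```text
clock: 15.18
position: [0.4064, -0.3521, 0.0298]
ee_rot: [0.705, 0.709, 0.0, 0.0]
ft_force: [-0.0, 0.6, -0.1]
grip_width: 0.085
```

Call:
arm_command(
  targets="0 0 0 0 0 0; 0 0 0 0 0 0; 0 0 0 0 0 0; 0 0 0 0 0 0",
  grip=40,
)

```text
clock: 15.68
position: [0.4063, -0.3521, 0.0297]
ee_rot: [0.705, 0.709, 0.0, -0.0]
ft_force: [0.6, -0.9, -0.4]
grip_width: 0.466
```

Call:
arm_command(
  targets="0 0 -8 0 0 0; 0 0 -15 0 0 0; 0 0 -25 0 0 0; 0 0 -40 0 0 0; 0 0 -40 0 0 0",
)

```text
clock: 16.3
position: [0.4061, -0.3523, 0.16]
ee_rot: [0.705, 0.709, 0.0, 0.0]
ft_force: [0.3, 1.7, -0.8]
grip_width: 0.47
```

```bash
python3 -c "
from h import *
c=manip.camera('wrist');m=c['frame'].astype(float)
c['frame']=(np.clip(m/140,0,1)**.7*255).astype(np.uint8); save(c,'w10',None,1.5)
for d in manip.search_frame(c,'cap_ring')[:4]: print(d['p'],c2w(c,d['xyz']).round(3),proj(c,c2w(c,d['xyz']))[0].round())
plan([.402,-.355,.045],0)
"
```

```text
0.64 [ 0.407 -0.342  0.018] [253. 174.]
t 16.4 pos [ 0.4079 -0.3539  0.1628] yaw y-axis 0.005 tilt 0.42 j [-0.04  0.24  0.76  1.83 -0.18  1.14  0.79] F [-0.1 -0.2 -0.2] g 40.0
turn needed [0.007 0.003 0.005] alt [np.float64(-0.005), np.float64(3.136)]
disp tool mm [ -0.7  -6.7 117.8]
```

View pics/w10.png

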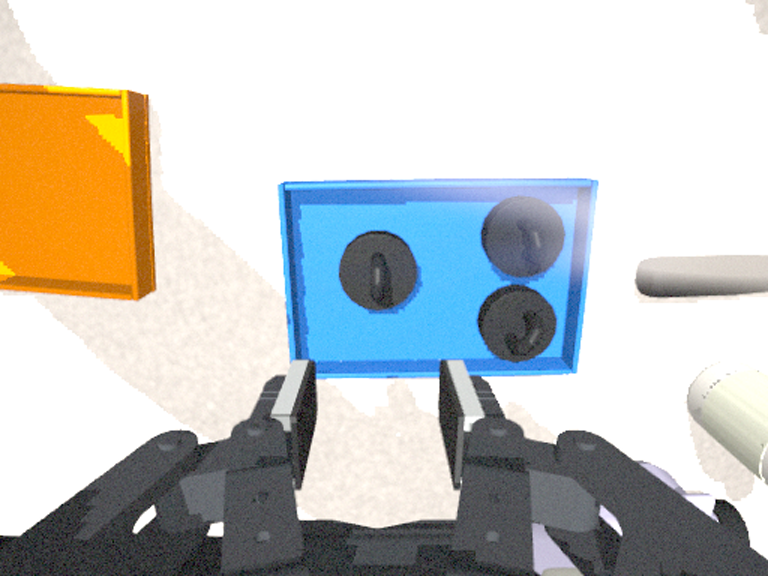

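The cap stands upright in the tray's empty half, at (378,270)/1.5, and has been let go. Next is the lever.

```bash
python3 -c "
from h import *
rows([([.41,-.30,.25],-.55,3),([.45,-.06,.25],-1.66,6)])"
```

```text
18 1 -29 0 0 0.185; 18 -3 -29 0 0 0.185; 17 -5 -29 0 0 0.185; 38 -15 -0 0 0 0.185; 34 -22 -0 0 0 0.185
29 -28 -0 0 0 0.185; 24 -33 -0 0 0 0.185; 17 -36 -0 0 0 0.185; 11 -40 -0 0 0 0.185
end [ 0.4502 -0.0595  0.2498] -1.6596429186847628
```

Call:
arm_command(
  targets="18 1 -29 0 0 0.185; 18 -3 -29 0 0 0.185; 17 -5 -29 0 0 0.185; 38 -15 0 0 0 0.185; 34 -22 0 0 0 0.185",
  grip=60,
)

```text
clock: 17.02
position: [0.4209, -0.2233, 0.2454]
ee_rot: [0.944, 0.331, 0.001, -0.0]
ft_force: [0.6, 0.3, -1.3]
grip_width: 0.701
```

Call:
arm_command(
  targets="29 -28 0 0 0 0.185; 24 -33 0 0 0 0.185; 17 -36 0 0 0 0.185; 11 -40 0 0 0 0.185; 0 0 0 0 0 0",
)

```text
clock: 17.65
position: [0.4404, -0.0639, 0.2449]
ee_rot: [1.0, -0.02, -0.0, -0.0]
ft_force: [-0.2, 0.4, 0.2]
grip_width: 0.703
```

```bash
python3 -c "
from h import *
c=manip.camera('wrist');m=c['frame'].astype(float)
for n in ['lever_grip','valve_axis','valve_lever']:
  for d in manip.search_frame(c,n)[:2]: print(n,d['p'],c2w(c,d['xyz']).round(3),proj(c,c2w(c,d['xyz']))[0].round())
c['frame']=(np.clip(m/160,0,1)**.7*255).astype(np.uint8); save(c,'w11',None,1.5)
plan([.45,-.06,.158],-1.66)
"
```

```text
lever_grip 0.66 [ 0.508 -0.061  0.152] [243. 108.]
valve_axis 0.88 [0.538 0.004 0.139] [150.  69.]
valve_axis 0.54 [ 0.587 -0.341  0.02 ] [504.  24.]
valve_lever 0.83 [ 0.503 -0.067  0.153] [252. 115.]
t 17.85 pos [ 0.4401 -0.0678  0.245 ] yaw y-axis -1.613 tilt 0.03 j [-0.46 -0.11  0.48  1.92  0.05  1.32 -1.61] F [-0.1 -0.5 -0.4] g 60.1
turn needed [-0.001 -0.     0.047] alt [np.float64(-0.047), np.float64(3.095)]
disp tool mm [ 9.5 -8.1 87. ]
```

View pics/w11.png

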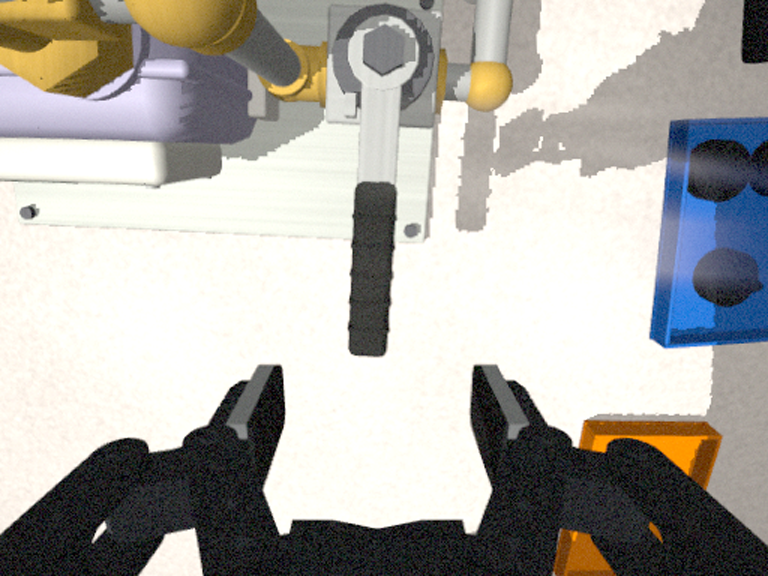

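```bash
python3 -c "
from h import *
c=manip.camera('wrist')
P=[atz(c,((u[0]+.5)/1.5-.5,(u[1]+.5)/1.5-.5),.156) for u in [(383,45),(375,183),(368,355)]]
for p in P: print(p.round(4))
d=P[1]-P[2]; a=np.arctan2(d[1],d[0]); print('ang',a,np.linalg.norm(d),np.linalg.norm(P[0]-P[2]))
u=d/np.linalg.norm(d); piv=P[2]+u*.144; g=P[2]+u*.036; print('piv',piv,'g',g)
plan([g[0],g[1],.15],a-np.pi/2)
"
```

```text
[ 0.557  -0.0752  0.156 ]
[ 0.4989 -0.0692  0.156 ]
[ 0.4138 -0.062   0.156 ]
ang -0.08490695747737488 0.08540906871933404 0.14384239234623378
piv [ 0.55727816 -0.07420835  0.156     ] g [ 0.44966723 -0.06504942  0.156     ]
t 17.9 pos [ 0.4402 -0.0677  0.2449] yaw y-axis -1.614 tilt 0.03 j [-0.46 -0.11  0.48  1.92  0.05  1.32 -1.61] F [ 0.1 -0.2 -0.5] g 60.2
turn needed [-0.001  0.     0.042] alt [np.float64(-0.042), np.float64(3.099)]
disp tool mm [ 9.4 -3.  94.9]
```

The geometry checks out: pivot to lever end measures 0.144 m, as given. I'll descend around the sleeve.

Call:
arm_command(
  targets="5 -2 15 0 0 0.042; 4 -1 30 0 0 0; 0 0 30 0 0 0; 0 0 23 0 0 0; 0 0 2 0 0 0",
  grip=55,
)

```text
clock: 18.52
position: [0.4482, -0.0644, 0.1428]
ee_rot: [0.999, -0.043, -0.002, 0.0]
ft_force: [0.3, 0.1, -0.4]
grip_width: 0.644
```

Call:
arm_command(
  targets="0 0 0 0 0 0; 0 0 0 0 0 0; 0 0 0 0 0 0; 0 0 0 0 0 0",
  grip=0,
  squeeze=60,
)

```text
clock: 19.02
position: [0.45, -0.0631, 0.1458]
ee_rot: [0.999, -0.042, 0.001, -0.001]
ft_force: [-2.1, 4.6, 5.1]
grip_width: 0.217
```

```bash
python3 -c "
from h import *
c=manip.camera('wrist');m=c['frame'].astype(float)
c['frame']=(np.clip(m/160,0,1)**.7*255).astype(np.uint8); save(c,'w12',None,1.5)
plan([.45,-.065,.145],-1.655)
"
```

```text
t 19.07 pos [ 0.4501 -0.0631  0.1458] yaw y-axis -1.654 tilt 0.15 j [-0.45  0.02  0.5   2.03 -0.01  1.09 -1.6 ] F [-2.2  5.   6.4] g 18.7
turn needed [-0.002 -0.001  0.001] alt [np.float64(-0.001), np.float64(3.141)]
disp tool mm [0.1 1.9 0.8]
```

View pics/w12.png

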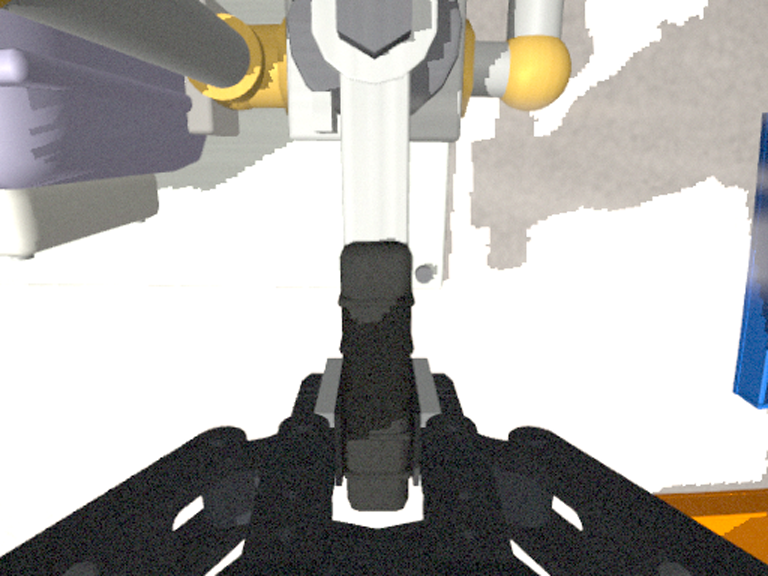

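The sleeve is gripped, with an 18.7 mm opening on the 20 mm rubber. Now I'll sweep the arc about the pivot at radius 108 mm.

Call:
arm_command(
  targets="0.3 8.6 0 0 0 -0.08; 0.6 11.9 0 0 0 -0.11; 0.8 12.9 0 0 0 -0.12; 0.8 12.9 0 0 0 -0.12; 0.8 12.9 0 0 0 -0.12",
)

```text
clock: 19.7
position: [0.4616, -0.1201, 0.1458]
ee_rot: [0.972, 0.233, 0.001, -0.001]
ft_force: [0.5, 9.1, 4.3]
grip_width: 0.218
```

```bash
cat > l.py <<'E'
from h import *
o=manip.get_obs(); p=o['position'][:2]-np.array([.5575,-.0752]); M=R.from_quat(o['ee_rot']).as_matrix()
print("r",np.linalg.norm(p),"lever ang",(np.arctan2(p[1],p[0])-(np.pi-.085)+np.pi)%(2*np.pi)-np.pi,"tool ang",np.arctan2(M[1,1],M[0,1])+np.pi/2+.085)
plan([.5,-.1,.145])
E
python3 l.py
```

```text
r 0.10587786163999381 lever ang 0.5230769952414613 tool ang 0.5562589587038376
t 19.7 pos [ 0.4616 -0.1201  0.1458] yaw y-axis -1.1 tilt 0.21 j [-0.37  0.08  0.56  1.98 -0.05  1.09 -0.89] F [0.5 9.1 4.3] g 18.6
disp tool mm [43.3 -0.5  1. ]
```

Tracking well. I'll continue.

Call:
arm_command(
  targets="0.6 12.9 0 0 0 -0.12; 0.6 12.9 0 0 0 -0.12; 0.6 12.9 0 0 0 -0.12; 0.6 12.9 0 0 0 -0.12; 0.6 12.9 0 0 0 -0.12",
)

```text
clock: 20.32
position: [0.5055, -0.1647, 0.1458]
ee_rot: [0.86, 0.511, 0.002, -0.002]
ft_force: [-2.0, 16.2, 10.2]
grip_width: 0.215
```

```bash
python3 l.py
```

```text
r 0.10350020949637984 lever ang 1.1291184633180364 tool ang 1.157519826494004
t 20.32 pos [ 0.5055 -0.1647  0.1458] yaw y-axis -0.498 tilt 0.3 j [-0.25  0.21  0.54  1.85 -0.13  1.11 -0.16] F [-2.  16.2 10.2] g 18.4
disp tool mm [ 54.2 -35.7   1.1]
```

Call:
arm_command(
  targets="1.5 12.4 0 0 0 -0.12; 1.5 12.4 0 0 0 -0.12; 1.3 11 0 0 0 -0.11; 0 0 0 0 0 0",
)

```text
clock: 20.82
position: [0.5394, -0.176, 0.1458]
ee_rot: [0.759, 0.651, 0.001, -0.001]
ft_force: [-5.5, 8.3, 10.8]
grip_width: 0.214
```

```bash
python3 l.py
```

```text
r 0.1024080420208367 lever ang 1.478582787177908 tool ang 1.5031485655830497
t 20.82 pos [ 0.5394 -0.176   0.1458] yaw y-axis -0.153 tilt 0.17 j [-0.18  0.29  0.5   1.76 -0.16  1.13  0.21] F [-5.5  8.3 10.8] g 18.2
disp tool mm [ 69.1 -50.5   1. ]
```

Call:
arm_command(
  targets="0.5 5 0 0 0 -0.045; 0 4 0 0 0 -0.035; 0 0 0 0 0 0",
)

```text
clock: 21.2
position: [0.5461, -0.1766, 0.1457]
ee_rot: [0.733, 0.68, 0.0, -0.003]
ft_force: [-14.8, 10.7, 16.6]
grip_width: 0.214
```

```bash
python3 l.py
```

```text
r 0.10201130860175993 lever ang 1.5439222117073896 tool ang 1.580946736168256
t 21.2 pos [ 0.5461 -0.1766  0.1457] yaw y-axis -0.075 tilt 0.34 j [-0.17  0.31  0.48  1.74 -0.16  1.14  0.29] F [-14.8  10.7  16.6] g 18.3
disp tool mm [ 72.9 -51.7   1.2]
```

Call:
arm_command(
  targets="0 3 0 0 0 -0.01; 0 0 0 0 0 0; 0 0 0 0 0 0",
)

```text
clock: 21.58
position: [0.5466, -0.1766, 0.1456]
ee_rot: [0.73, 0.683, -0.001, -0.005]
ft_force: [-28.2, 13.7, 27.0]
grip_width: 0.222
```

```bash
python3 l.py; python3 -c "
from h import *
c=manip.camera('wrist');m=c['frame'].astype(float)
c['frame']=(np.clip(m/160,0,1)**.7*255).astype(np.uint8); save(c,'w13',None,1.5)
c=manip.camera('scene'); save(c,'s13',(170,140,330,260),4.8)
c=manip.camera('top'); save(c,'t13',(170,90,380,230),3.8)
"
```

```text
r 0.10201611847344585 lever ang 1.5489534843551098 tool ang 1.5894946183027092
t 21.57 pos [ 0.5466 -0.1766  0.1456] yaw y-axis -0.066 tilt 0.61 j [-0.17  0.32  0.48  1.73 -0.16  1.14  0.3 ] F [-28.2  13.7  27. ] g 19.0
disp tool mm [ 73.4 -51.6   1.5]
```

View pics/w13.png

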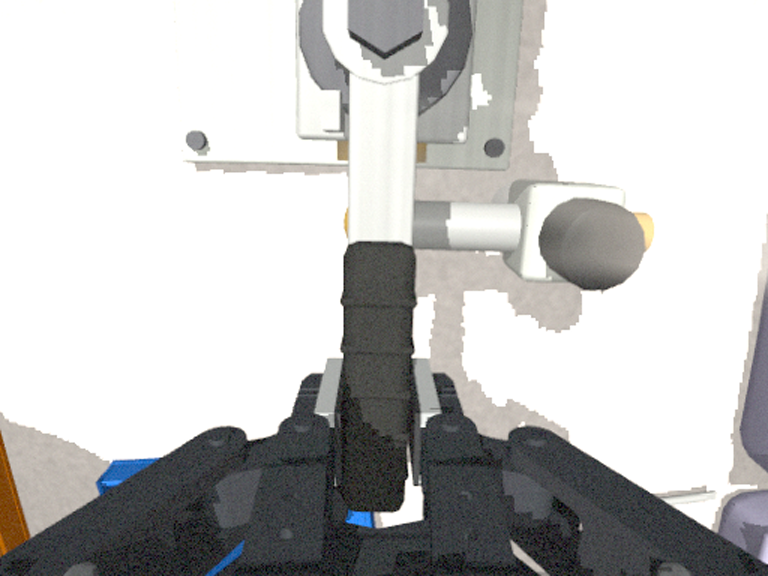

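View pics/s13.png

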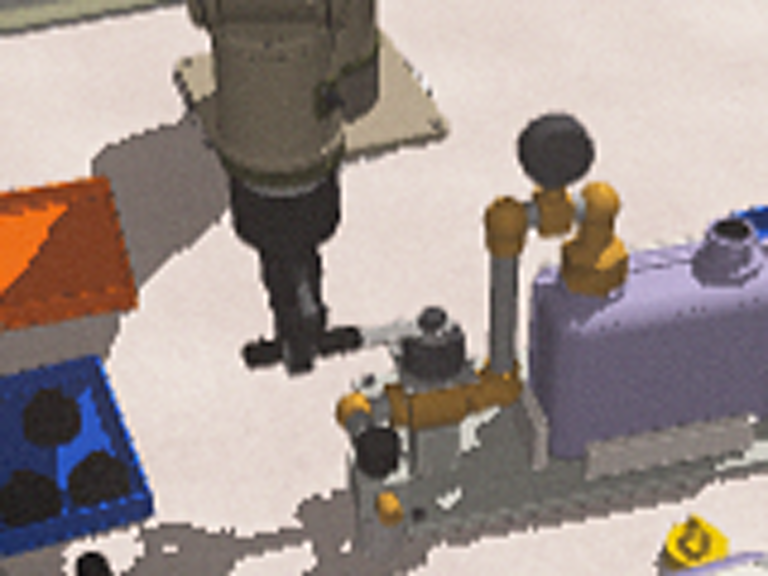

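View pics/t13.png

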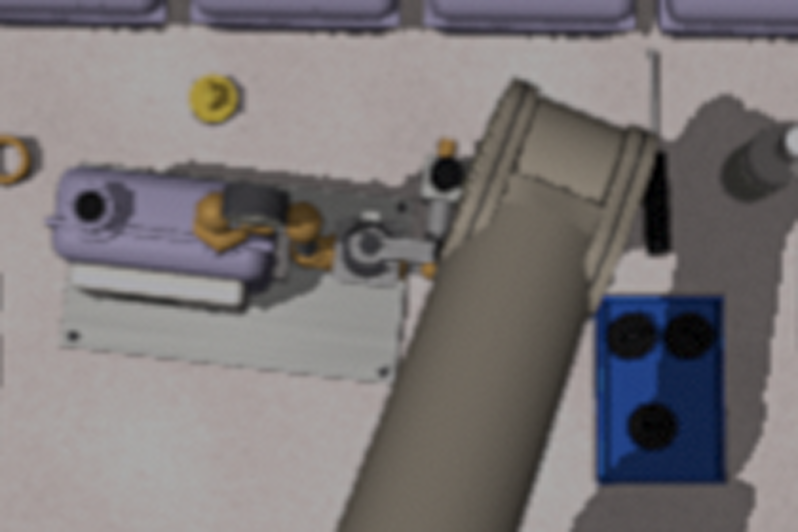

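The lever is against its stop: a 3 mm command gave 0.5 mm of motion and the force rose. The cap lies in the tray. I'll hold, check stability, and measure the lever angle.

Call:
arm_command(
  targets="0 0 0 0 0 0; 0 0 0 0 0 0; 0 0 0 0 0 0; 0 0 0 0 0 0",
)

```text
clock: 22.22
position: [0.5466, -0.1766, 0.1456]
ee_rot: [0.73, 0.683, -0.001, -0.005]
ft_force: [-28.3, 12.6, 26.4]
grip_width: 0.22
```

```bash
python3 l.py; python3 -c "
from h import *
c=manip.camera('wrist')
P=[atz(c,((u[0]+.5)/1.5-.5,(u[1]+.5)/1.5-.5),.154) for u in [(385,25),(382,85),(379,243),(375,508)]]
for p in P: print(p.round(4))
for d in (P[0]-P[3],P[1]-P[3]): print('opened',np.arctan2(d[1],d[0])+.085)
print(manip.get_obs()['joint_velocities'].round(4))
"
```

```text
r 0.10200045132429006 lever ang 1.5488860968907963 tool ang 1.5895213739164562
t 22.23 pos [ 0.5466 -0.1766  0.1456] yaw y-axis -0.066 tilt 0.61 j [-0.17  0.32  0.48  1.73 -0.16  1.14  0.3 ] F [-28.3  12.6  26.4] g 18.8
disp tool mm [ 73.4 -51.6   1.5]
[ 0.5549 -0.0738  0.154 ]
[ 0.5533 -0.0874  0.154 ]
[ 0.55   -0.1268  0.154 ]
[ 0.5431 -0.2129  0.154 ]
opened 1.5712535317648904
opened 1.5747348712392024
[-0.0008 -0.0002  0.0006 -0.001   0.0009  0.0003  0.0018]
```

The lever measures 1.571 rad open, steady, pressed with about 28 N. I'm handing in.

```bash
python3 -c "
from h import *
print(manip.hand_in()); print(manip.get_obs()['ft_force'])"
```

```text
the job is handed in; nothing more can be done
None
the job is handed in; nothing more can be done
```

I lifted the dust cap off the outlet neck by its ring and set it down upright in the empty half of the blue dust cap tray. Then I gripped the lever's sleeve and swung it round to its stop. The job was handed in at about 22 s with the gripper still holding the lever open; no verdict was reported.

**Last checks:**
- **Lever:** the wrist image puts it at about 1.57 rad. The TCP-based estimate was slightly lower, 1.549 rad, which fits a few mm of error in my pivot position. The arm was still, with the readings unchanged over 0.6 s. The wrist force was about 28 N along the push, with about 26 N vertical and 13 N along the lever.
- **Cap:** the top and scene views show it standing in the tray beside the two spares, with the gripper well away. It touched the tray floor about 8 mm lower than my camera-based height predicted, so I lowered it in millimetre steps and let go only after contact. Pressing on the floor read 20 N, and I eased that off before opening.
- **Other things:** the arm did not go near them. Those that show in the last pictures look unmoved, but I did not re-measure their positions.

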